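# Check a column stand with an engineer's square

### The arm

A 7-joint arm with a two-finger parallel gripper is mounted at the origin on a cart in front of the work surface, level with it; the furniture and walls round the work are solid. World frame = base frame: x ahead of the robot, y to its left, z up, the work surface at z = 0. Lengths are in m, angles in rad, forces in N, time in s.
With the tool pointing down it reaches from about 0.4 to 0.875 m from the base axis. Payload 19.3 kg.
Tool frame: the origin (TCP) lies between the finger pads; the fingertips stand 19 mm ahead of it and the grasp point (between the pads) is the TCP; z points along the fingers, y is the direction in which the jaws open and shut (so a half turn about z gives the same grasp; the last joint's range is limited). The gripper opens to 85 mm and grips with 20 to 120 N. Pads are 22 mm wide; open, the fingers measure 114 mm over their backs; the gripper's body (76 mm by 85 mm) begins 54 mm behind the grasp point. The pads swing forward as they close: fully open they stand 13 mm farther back than shut.
Start: joints at [1.174, 0.521, -0.036, 1.599, 0.021, 1.021, -0.113], TCP at [0.201, -0.592, 0.25] pointing down, gripper open.
Joint ranges: [-2.91, 2.91], [-0.3, 2.13], [-1.5, 1.42], [0.17, 2.43], [-1.26, 4.41], [0.16, 1.93], [-2.52, 2.52]. Speed limits (rad/s): [1.89, 1.89, 2.39, 2.39, 3.01, 3.01, 3.01].

### API

Orientations are given as [roll, pitch, yaw] about the fixed x, y, z axes, in that order (R = Rz(yaw) Ry(pitch) Rx(roll)).
In Python, from workcell import status, imaging, bot gives the robot as it stands.
- The arm moves only by the shell command python3 -m handwheel 'ROWS' [FORCE]. ROWS is JSON, a list of rows, each an object with "offset": the shift along the tool's x, y, z in mm, a list of three; "rot": the turn, a rotation vector about the tool's x, y, z in degrees, a list of three; "claw": the opening, from -1 (shut) to 1 (fully open). A call has 1 to 12 rows; each row shifts and turns the commanded pose from where the row before left it, along the tool's axes as they then stand; what a row does not reach is not made up. A row lasts 1/10 s, in which the tool goes at most 50 mm and 8.59 degrees, less where a joint would pass 70% of its speed; a pose out of reach is approached as far as the arm can. A call is refused whole if a number of a shift passes 50 or a number of a turn 8.59, either way. A call with a gripper value outside its range is refused whole. The fingers move at their own pace and stop on an object; FORCE is the grip in N (left out, the last holds). Time passes only in rows, so rows that do not move let the fingers close. It gives the time, the measured TCP pose, the force and the opening at its end, in the units of the state.
- status.observe(): the state, without advancing time (a new reading comes with each control period).
- imaging.grab_frame(name): name is "scene" or "side" or "wrist"; returns a dict with "color" (480x640x3 uint8, red, green, blue), "range_z" (480x640 float32, m along the optical axis (not along the pixel's ray), 0 where there is no reading), "fx", "fy", "cx", "cy" (pixels), "camera_from_world" (4x4, takes a point from world to camera coordinates). Camera axes: x right, y down, z forward; pixel columns grow to the right and rows downward; lengths in m; the calibration is good to about 2 mm. The wrist camera is an equidistant fisheye: a pixel r from the principal point sees the ray r / f radians off the axis. A picture is of the moment at which its call begins.
- bot.job_done(): hands the job in, once; it reports no verdict.
Trained networks look in the newest picture that a camera, given by its name, has taken for a name from the list of things; names that differ only in an ending like _2 or _b are one class to them, and where a whole thing is asked for, a point or a joint stands for the part that bears it (a point fixed in the world has none). Each returns a list of dicts, best first, with "conf" (0 to 1); they miss things now and then, are a little off and sometimes report something else, mostly with a low value. They report only what shows in the picture. A call takes as long as a camera call. They do not tell look-alikes from the thing itself.
- imaging.regions_of(thing, camera): "region" (480x640 bool, what is visible of it) and "box" ([centre column, centre row, width, height] in pixels, round what is visible of it).
- imaging.mark_of(thing, camera): "uv" ([column, row] in pixels: a listed point, or the origin of a listed thing).
The state is a dict: "clock": time; "qpos": joint angles; "qd": joint speeds; "joint_efforts": joint torques, N m; "position": TCP position; "tool_rot": TCP orientation; "force": force on the tool from outside, world axes, zero at the start; "moment": the same for the moment, N m; "grip_width": finger opening in m.
Only numpy, scipy, OpenCV 4.12 (cv2) and the standard library are available. Lean on these libraries where they do the work, as an engineer would, in place of code of your own. Each camera call takes 0.05 s, during which the arm holds its last target.

### The job

Check that the small column stand is square: first lift the vial off its base plate and stand it upright on the bare worktop, clear of the plate. Then pick up the engineer's square and press it into the corner between plate and column until its foot lies flat on the plate and its upright edge lies flat against the front of the column. Finish still gripping the square and pushing it firmly (5 N or more) both down on the plate and against the column, and leave everything else where it stands.

Things in the scene. Friction and masses are not known exactly. Their poses are not given: they have to be found in the camera images.
- stand: Column stand, fixed to the worktop, with varying place and yaw. Base plate 200 (its x) by 130 (its y) mm, 12 mm thick, with low bolt heads near its four corners; origin at the centre of the plate's underside, z up. A square aluminium column, 40 by 40 mm, rises from the plate to 102 mm above the worktop, centred at x = +60 mm, y = 0 of this frame; its front face looks to the stand's -x. Small angle brackets at the column's two sides, low down, stay behind the front face.
- plate: The base plate of the stand; same origin and axes as the stand.
- column: The square column of the stand; origin and axes are the stand's (centre of the plate's underside), not the column's middle.
- corner (a point): The corner to be checked: the point where the column's front face meets the top of the plate, at the middle of the column's width (40 mm ahead of the stand's origin, 12 mm above its underside). Axes as the stand: x into the column, z up. The metal faces grip each other (friction coefficient 0.5 to 0.75): pressed hard on one face first, the square sticks and its push on the other is carried by friction, so bring it up to both faces lightly and then press harder.
- square: Steel engineer's square, loose, 0.16 to 0.25 kg, standing on its foot. The foot is 100 mm long (along its x), 30 mm wide, 10 mm thick, with a 12 mm wide rib on it up to 24 mm; the upright is at the +x end: 28 mm (x) by 12 mm (y), reaching 110 mm above the underside. Its outer upright face lies at x = +50 mm, flush with the end of the foot. Origin at the centre of the foot's underside; z up.
- square_grip (a point): Point inside the square's upright, at its middle in width and thickness, 85 mm above the foot's underside (25 mm below the top end), 14 mm behind the outer upright face: the place to grip it, across the 12 mm thickness (the square's y). Axes as the square.
- square_heel (a point): Outer corner of the square, where the underside of the foot meets the outer upright face, middle of its thickness. It belongs at point corner, with x axes of both the same way. Axes as the square.
- vial: The vial's body, origin at the centre of its underside.
- vial_mid (a point): Screw-cap sample vial, loose, 23 mm in diameter, 48 mm tall, about 0.03 kg, standing on the base plate in front of the column. This point is its centre, 24 mm above its underside; it may be taken from above across the glass or cap. A free place for it on the worktop in every start is round x = 0.50, y = 0.375 m (left of the stand).
- weight: Bystander: steel knobbed calibration weight, 24 mm in diameter, 30 mm tall; origin under its centre. Leave alone.
- flask: Bystander: empty conical flask, 66 mm in diameter, 110 mm tall; origin under its centre. Leave alone.
Mind the look-alikes: they are no part of the job. Of the things that look like the vial, the smallest one is meant.

How it is judged:
By the outcome, as a careful person would: the job done as asked, in the order asked, and still so for the second after the job is handed in, while the arm keeps its last pose, push and grip.
It also fails if it takes over 67 s, if anything falls off the work surface, if the arm or the gripper's body presses on something with over 40 N, if the wrist force passes 120 N, or if a joint passes its speed limit or range.

## Working session

There is one attempt and no reset: what is moved stays moved. The work goes in short steps, Python scripts to look and compute and a shell command to move; the robot and the scene stay as the last step left them, time stands still between calls to the robot, and variables do not carry over. Pictures are saved under pics/ and viewed, and the job is handed in when it is done.

```bash
ls; mkdir -p pics; python3 - <<'E'
from workcell import status, imaging, bot
import cv2
print(status.observe())
for n in ["scene","side","wrist"]:
    f=imaging.grab_frame(n); cv2.imwrite(f"pics/{n}0.png",f["color"][:,:,::-1])
    print(n,f["fx"],f["cx"],f["cy"],f["camera_from_world"].round(3).tolist())
E
```

```text
pics
{'clock': 0.0, 'qpos': array([ 1.17375975,  0.52200506, -0.03633348,  1.60001055,  0.02119239,
        1.02109507, -0.11280229]), 'qd': array([-7.26691844e-05, -7.31965734e-04,  1.01927289e-03, -8.55040183e-04,
       -6.85655731e-05,  8.12868795e-04, -2.06239698e-03]), 'joint_efforts': array([ 2.82152563e-03, -9.27092314e+01,  1.98036723e+00, -3.69930124e+01,
        1.77401322e-02,  8.25597032e-03, -2.86361910e-05]), 'position': array([ 0.2005245 , -0.59162211,  0.24973031]), 'tool_rot': array([-3.14046158e+00,  7.16147728e-05,  3.26825687e-01]), 'force': array([-0.27387845,  1.052807  ,  0.13557659]), 'moment': array([-0.05412916, -0.00015683,  0.05385775]), 'grip_width': 0.08546568175986038}
scene 510.86551743054395 317.1035098383201 243.43385447515186 [[-0.571, -0.821, 0.014, 0.281], [-0.577, 0.39, -0.717, 0.406], [0.584, -0.417, -0.696, 0.682], [0.0, 0.0, 0.0, 1.0]]
side 546.2523062279326 318.76706843140346 238.86840167612792 [[0.992, -0.127, -0.002, -0.553], [-0.055, -0.416, -0.907, 0.083], [0.115, 0.9, -0.42, 0.928], [0.0, 0.0, 0.0, 1.0]]
wrist 371.64829954431775 325.54792705005525 238.51246963307094 [[0.321, -0.947, -0.001, -0.624], [-0.912, -0.309, 0.27, -0.035], [-0.256, -0.086, -0.963, 0.378], [0.0, 0.0, 0.0, 1.0]]
```

View pics/scene0.png

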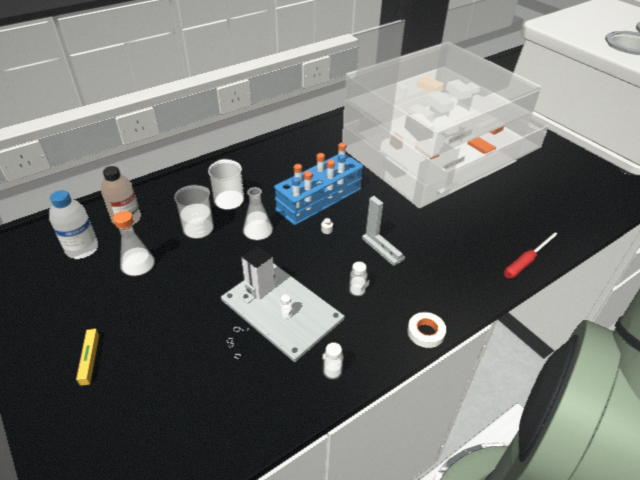

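View pics/side0.png

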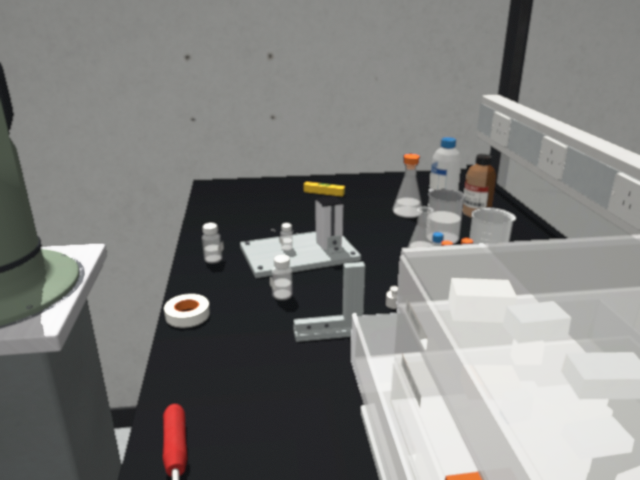

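```bash
cat > h.py <<'E'
import numpy as np, cv2
from workcell import status, imaging, bot
from scipy.spatial.transform import Rotation as Ro
def dep(f,uv,z=None):
    "world pt from uv with optical-axis depth z"
    u,v=uv
    if z is None: z=float(f["range_z"][int(round(v)),int(round(u))])
    c=np.array([(u-f["cx"])/f["fx"]*z,(v-f["cy"])/f["fy"]*z,z])
    T=np.linalg.inv(f["camera_from_world"]); return T[:3,:3]@c+T[:3,3]
def plane(f,uv,h):
    "world pt on horizontal plane z=h"
    a=dep(f,uv,1.0); o=np.linalg.inv(f["camera_from_world"])[:3,3]; d=a-o
    return o+d*(h-o[2])/d[2]
def cloud(f,m=None):
    z=f["range_z"]; ok=z>0
    if m is not None: ok&=m
    v,u=np.nonzero(ok); zz=z[ok]
    c=np.stack([(u-f["cx"])/f["fx"]*zz,(v-f["cy"])/f["fy"]*zz,zz],1)
    T=np.linalg.inv(f["camera_from_world"]); return c@T[:3,:3].T+T[:3,3]
def proj(f,p):
    T=f["camera_from_world"]; c=T[:3,:3]@np.asarray(p)+T[:3,3]
    return c[0]/c[2]*f["fx"]+f["cx"],c[1]/c[2]*f["fy"]+f["cy"]
def R(): return Ro.from_euler("xyz",status.observe()["tool_rot"]).as_matrix()
E
python3 - <<'E'
from h import *
hs={"stand":0,"corner":.012,"square":0,"square_grip":.085,"square_heel":0,"vial":.012,"vial_mid":.036,"weight":0,"flask":0}
for n in ["scene","side"]:
    f=imaging.grab_frame(n)
    for t,h in hs.items():
        for d in imaging.mark_of(t,n)[:4]:
            print(n,t,round(d["conf"],2),np.round(d["uv"]),plane(f,d["uv"],h).round(4))
    for t in ["vial","square","column","plate"]:
        for d in imaging.regions_of(t,n)[:4]:
            c=cloud(f,d["region"])
            print(n,"reg",t,round(d["conf"],2),np.round(d["box"]),np.median(c,0).round(3),np.percentile(c,2,axis=0).round(3),np.percentile(c,98,axis=0).round(3))
E
```

```text
scene stand 0.65 [281. 311.] [0.5233 0.0608 0.    ]
scene corner 0.58 [270. 292.] [0.567  0.0588 0.012 ]
scene square 0.65 [382. 252.] [ 0.5367 -0.1985  0.    ]
scene square_grip 0.96 [374. 206.] [ 0.588  -0.2095  0.085 ]
scene square_heel 0.95 [367. 240.] [ 0.5849 -0.1953  0.    ]
scene vial 0.77 [333. 373.] [0.3557 0.0632 0.012 ]
scene vial 0.74 [283. 312.] [0.511  0.0643 0.012 ]
scene vial 0.62 [355. 291.] [ 0.4771 -0.0782  0.012 ]
scene vial_mid 0.96 [356. 279.] [ 0.4833 -0.0851  0.036 ]
scene vial_mid 0.76 [284. 308.] [0.4998 0.0667 0.036 ]
scene vial_mid 0.64 [332. 357.] [0.3687 0.0555 0.036 ]
scene vial_mid 0.29 [323. 231.] [ 0.6286 -0.1097  0.036 ]
scene weight 0.64 [326. 231.] [ 0.6573 -0.138   0.    ]
scene flask 0.8 [260. 230.] [ 0.7405 -0.0191  0.    ]
scene reg vial 0.92 [361. 281.  23.  36.] [ 0.475 -0.083  0.045] [ 0.466 -0.108  0.003] [ 0.494 -0.073  0.07 ]
scene reg vial 0.77 [334. 361.  24.  33.] [0.355 0.064 0.048] [0.347 0.047 0.002] [0.374 0.074 0.071]
scene reg vial 0.59 [288. 307.  15.  27.] [0.496 0.065 0.042] [0.49  0.049 0.013] [0.51  0.073 0.062]
scene reg 
[... 1210 characters left out ...]
 42.] [ 0.484 -0.101  0.038] [ 0.468 -0.106  0.002] [ 0.5   -0.082  0.07 ]
side reg vial 0.81 [286. 239.  15.  27.] [0.503 0.054 0.038] [0.492 0.049 0.015] [0.514 0.065 0.062]
side reg vial 0.67 [211. 243.  19.  39.] [0.366 0.046 0.037] [0.35  0.04  0.003] [0.382 0.067 0.07 ]
side reg vial 0.64 [303. 238. 123.  81.] [0.559 0.049 0.014] [ 0.429 -0.02   0.004] [0.624 0.114 0.103]
side reg square 0.75 [329. 301.  74.  78.] [ 0.567 -0.21   0.025] [ 0.497 -0.221  0.002] [ 0.593 -0.2    0.11 ]
side reg column 0.93 [330. 224.  30.  50.] [0.58  0.053 0.072] [0.563 0.046 0.019] [0.607 0.084 0.104]
side reg plate 0.73 [299. 255. 121.  44.] [0.521 0.034 0.013] [ 0.426 -0.023  0.002] [0.628 0.118 0.017]
```

Scene picture: three vial look-alikes. One on the plate at scene (285,307), top at z≈0.06 = 12+48 mm. The larger ones, 70 mm tall, stand on the worktop at (359,279) and (333,361). The weight at (327,227) is also small and white. The vial on the plate is the smallest, and I'll check it in a crop while fitting the stand and square poses.

```bash
python3 - <<'E'
from h import *
from scipy.spatial import ConvexHull
ims=[]
def wr(y,p): 
    y=np.degrees(y); 
    return (y+p/2)%p-p/2
fr={n:imaging.grab_frame(n) for n in ["scene","side"]}
for n,f in fr.items():
    c=cloud(f)
    # plate top
    s=c[(abs(c[:,2]-.012)<.004)&(c[:,0]>.38)&(c[:,0]<.66)&(c[:,1]>-.05)&(c[:,1]<.16)]
    r=cv2.minAreaRect((s[:,:2]*1000).astype(np.float32)); print(n,"plate rect",np.round(r[0],1),np.round(r[1],1),round(r[2],2),"zmed",np.median(s[:,2]).round(4))
    # column
    s=c[(c[:,2]>.095)&(c[:,2]<.108)&(c[:,0]>.52)&(c[:,0]<.66)&(c[:,1]>.0)&(c[:,1]<.14)]
    r=cv2.minAreaRect((s[:,:2]*1000).astype(np.float32)); print(n,"col top",len(s),np.round(r[0],1),np.round(r[1],1),round(r[2],2))
    sq=c[(c[:,2]>.003)&(c[:,2]<.115)&(c[:,0]>.45)&(c[:,0]<.62)&(c[:,1]>-.26)&(c[:,1]<-.165)]
    for lo,hi in [(.007,.013),(.02,.027),(.03,.105),(.106,.114)]:
        s=sq[(sq[:,2]>lo)&(sq[:,2]<hi)]
        if len(s)<5: continue
        r=cv2.minAreaRect((s[:,:2]*1000).astype(np.float32)); 
        l=cv2.fitLine((s[:,:2]*1000).astype(np.float32),cv2.DIST_HUBER,0,.01,.01).ravel()
        print(n,"sq",lo,len(s),np.round(r[0],1),np.round(r[1],1),round(r[2],2),"line",np.degrees(np.arctan2(l[1],l[0])).round(2))
    u=[220,240,380,330] if n=="scene" else [190,200,380,345]
    ims.append(cv2.resize(f["color"][u[1]:u[3],u[0]:u[2],::-1],None,fx=4,fy=4,interpolation=cv2.INTER_CUBIC)[:300 if 0 else None])
cv2.imwrite("pics/c1.png",ims[0]); cv2.imwrite("pics/c2.png",ims[1])
E
```

```text
scene plate rect [524.5  57.6] [201.9 132.3] 11.72 zmed 0.0124
scene col top 430 [582.9  69.8] [41.5 43.4] 11.73
scene sq 0.007 216 [ 542.8 -204. ] [100.7  32.9] 4.67 line 3.38
scene sq 0.02 198 [ 541.  -205.4] [101.5  15.5] 1.43 line 4.02
scene sq 0.03 374 [ 577.4 -199.7] [31.6 14.7] 22.82 line 7.67
scene sq 0.106 72 [ 579.  -203.4] [13.  29.8] 87.32 line 0.11
side plate rect [505.5  52.5] [242.5 133.5] 12.15 zmed 0.0132
side col top 262 [585.2  69. ] [41.2 44.4] 13.01
side sq 0.007 400 [ 533.6 -214. ] [29.4 85.8] 78.96 line 1.65
side sq 0.02 388 [ 536.2 -205.9] [83.5 15.6] 2.76 line 0.41
side sq 0.03 924 [ 578.6 -208.8] [14.5 30.1] 70.42 line 0.53
side sq 0.106 133 [ 580.6 -204.4] [27.9 14.2] 2.79 line 0.12
```

View pics/c1.png

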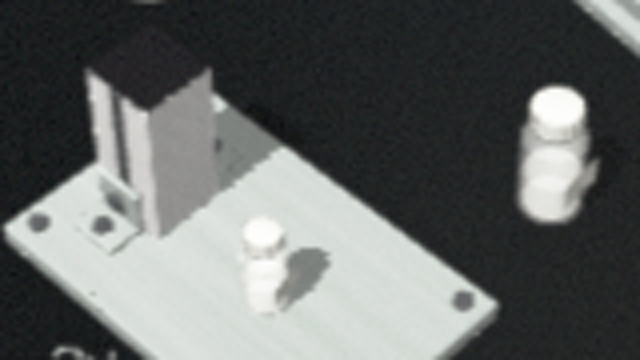

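View pics/c2.png

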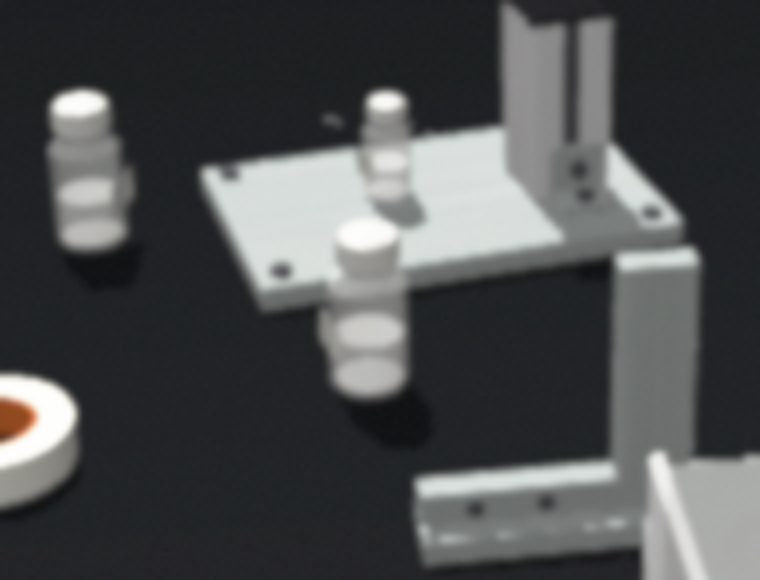

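The crop confirms it: the vial on the plate at (285,307) is clearly smaller than the other two. Stand origin ≈ (0.5245, 0.0576), yaw ≈ 11.8°. The column-top fit agrees, predicting (0.583, 0.070) against (0.583, 0.070) measured. Now moving over the vial.

```bash
python3 -m handwheel '[{"offset":[33,-35,0],"rot":[0,0,0],"claw":1},{"offset":[33,-35,0],"rot":[0,0,0],"claw":1},{"offset":[33,-35,0],"rot":[0,0,0],"claw":1},{"offset":[33,-35,0],"rot":[0,0,0],"claw":1},{"offset":[33,-35,0],"rot":[0,0,0],"claw":1},{"offset":[33,-35,0],"rot":[0,0,0],"claw":1},{"offset":[33,-35,0],"rot":[0,0,0],"claw":1},{"offset":[33,-35,0],"rot":[0,0,0],"claw":1},{"offset":[33,-35,0],"rot":[0,0,0],"claw":1},{"offset":[33,-35,0],"rot":[0,0,0],"claw":1}]' 25; cat >> h.py <<'E'
def go(p,yawdeg):
    "tool-frame offset mm to world p and turn about tool z (deg) for tool yaw"
    s=status.observe(); r=R()
    y=np.degrees(s["tool_rot"][2]); 
    print("t",round(s["clock"],2),"pos",s["position"].round(4),"rpy",np.degrees(s["tool_rot"]).round(2),"F",s["force"].round(2),"M",s["moment"].round(2),"w",round(s["grip_width"],4))
    print(" offset mm",(r.T@(np.asarray(p)-s["position"])*1000).round(1),"rot z deg",round(-(yawdeg-y),2))
    tgt=Ro.from_euler("xyz",[180,0,yawdeg],degrees=True).as_matrix()
    print(" full rotvec",np.degrees(Ro.from_matrix(r.T@tgt).as_rotvec()).round(2))
E
python3 -c "
from h import *
go([.503,.065,.22],11.8)"
```

```text
clock: 2.65
position: [0.4013, -0.1527, 0.2506]
tool_rot: [3.141, -0.001, 0.327]
force: [1.6, -0.5, -0.2]
grip_width: 0.0854
t 2.65 pos [ 0.4013 -0.1527  0.2506] rpy [ 1.7997e+02 -3.0000e-02  1.8710e+01] F [ 1.63 -0.55 -0.2 ] M [-0.03 -0.04 -0.  ] w 0.0854
 offset mm [ 166.1 -173.6   30.6] rot z deg 6.91
 full rotvec [ 0.03 -0.04  6.91]
```

```bash
python3 -m handwheel '[{"offset":[33,-35,0],"rot":[0,0,0],"claw":1},{"offset":[33,-35,0],"rot":[0,0,0],"claw":1},{"offset":[33,-35,10],"rot":[0,0,0],"claw":1},{"offset":[33,-35,10],"rot":[0,0,0],"claw":1},{"offset":[34,-34,10],"rot":[0,0,0],"claw":1},{"offset":[0,0,0],"rot":[0,0,6.9],"claw":1},{"offset":[0,0,0],"rot":[0,0,0],"claw":1}]'
python3 - <<'E'
from h import *
go([.503,.065,.05],11.8)
f=imaging.grab_frame("wrist"); cv2.imwrite("pics/w1.png",f["color"][:,:,::-1])
T=f["camera_from_world"]
cat=open('h.py','a'); cat.write('''
def wray(f,uv):
    d=np.array([(uv[0]-f["cx"])/f["fx"],(uv[1]-f["cy"])/f["fy"]]); th=np.hypot(*d)
    c=np.array([*(d/max(th,1e-9)*np.sin(th)),np.cos(th)]); T=np.linalg.inv(f["camera_from_world"]); return T[:3,3],T[:3,:3]@c
def wplane(f,uv,h):
    o,d=wray(f,uv); return o+d*(h-o[2])/d[2]
def wcloud(f,m=None):
    z=f["range_z"]; ok=z>0
    if m is not None: ok&=m
    v,u=np.nonzero(ok); zz=z[ok]
    dx=(u-f["cx"])/f["fx"]; dy=(v-f["cy"])/f["fy"]; th=np.hypot(dx,dy)+1e-9
    k=np.tan(th)/th; c=np.stack([dx*k*zz,dy*k*zz,zz],1)
    T=np.linalg.inv(f["camera_from_world"]); return c@T[:3,:3].T+T[:3,3]
'''); cat.close()
from importlib import reload
import h; reload(h); from h import *
print("cam",np.linalg.inv(T)[:3,3])
for t,hh in [("vial_mid",.036),("vial",.012),("corner",.012),("stand",0)]:
    for d in imaging.mark_of(t,"wrist")[:3]: print(t,round(d["conf"],2),np.round(d["uv"],1),wplane(f,d["uv"],hh).round(4))
c=wcloud(f)
s=c[(abs(c[:,2]-.012)<.004)&(c[:,0]>.38)&(c[:,0]<.66)&(c[:,1]>-.05)&(c[:,1]<.16)]
r=cv2.minAreaRect((s[:,:2]*1000).astype(np.float32)); print("plate",r)
s=c[(abs(c[:,2]-.06)<.004)&(np.hypot(c[:,0]-.503,c[:,1]-.065)<.03)]
print("cap",len(s),np.median(s,0), cv2.minEnclosingCircle((s[:,:2]*1000).astype(np.float32)) if len(s) else 0)
s=c[(c[:,2]>.097)&(c[:,2]<.108)&(c[:,0]>.52)&(c[:,0]<.66)&(c[:,1]>.0)&(c[:,1]<.14)]
print("col",len(s),cv2.minAreaRect((s[:,:2]*1000).astype(np.float32)) if len(s) else 0)
E
```

```text
clock: 3.35
position: [0.5021, 0.0646, 0.2199]
tool_rot: [-3.141, 0.001, 0.206]
force: [-0.9, -0.8, -0.4]
grip_width: 0.0857
t 3.35 pos [0.5021 0.0646 0.2199] rpy [-1.7999e+02  4.0000e-02  1.1800e+01] F [-0.87 -0.77 -0.42] M [-0.04 -0.01  0.01] w 0.0857
 offset mm [  1.1  -0.2 169.9] rot z deg -0.0
 full rotvec [-0.01  0.04 -0.  ]
cam [0.56894346 0.07899427 0.34317399]
vial_mid 0.77 [483.3 269.5] [ 0.4851 -0.0901  0.036 ]
vial_mid 0.63 [330.3 215.3] [0.5052 0.0615 0.036 ]
vial_mid 0.55 [300.4 354.3] [0.3643 0.0613 0.036 ]
vial 0.96 [468.2 253.9] [ 0.4911 -0.0811  0.012 ]
vial 0.95 [329.9 213.3] [0.5019 0.0609 0.012 ]
vial 0.68 [303.9 335.5] [0.3721 0.0605 0.012 ]
corner 0.71 [337.8 144.9] [0.564  0.0669 0.012 ]
stand 0.95 [335.  182.5] [0.5291 0.0617 0.    ]
plate ((504.5521240234375, 54.62413787841797), (245.30099487304688, 130.9808349609375), 11.754996299743652)
cap 405 [0.50501373 0.06310059 0.05997789] ((504.8201904296875, 62.93159103393555), 9.284455299377441)
col 3768 ((585.5670776367188, 71.50177001953125), (40.19450378417969, 40.240299224853516), 11.559771537780762)
```

View pics/w1.png

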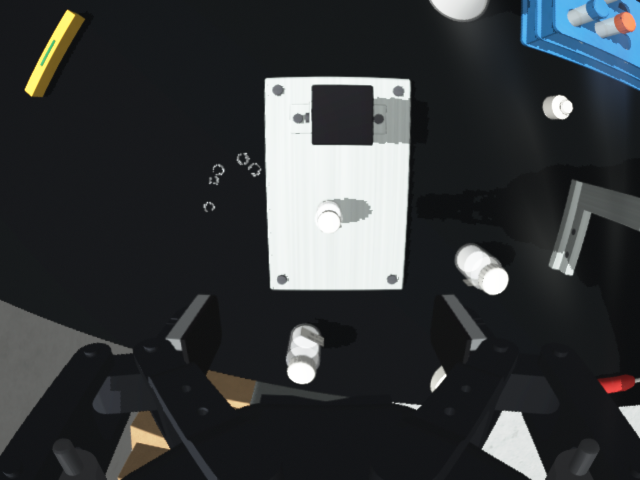

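The wrist picture shows the vial cap at (329,218), giving (0.505, 0.063), and the column top at (342,115). Descending to grasp.

```bash
python3 -m handwheel '[{"offset":[2,1.5,40],"rot":[0,0,0],"claw":1},{"offset":[0,0,40],"rot":[0,0,0],"claw":1},{"offset":[0,0,40],"rot":[0,0,0],"claw":0.2},{"offset":[0,0,30],"rot":[0,0,0],"claw":0},{"offset":[0,0,20],"rot":[0,0,0],"claw":0},{"offset":[0,0,8],"rot":[0,0,0],"claw":0},{"offset":[0,0,0],"rot":[0,0,0],"claw":-1},{"offset":[0,0,0],"rot":[0,0,0],"claw":-1},{"offset":[0,0,0],"rot":[0,0,0],"claw":-1},{"offset":[0,0,0],"rot":[0,0,0],"claw":-1},{"offset":[0,0,0],"rot":[0,0,0],"claw":-1}]' 25
python3 - <<'E'
from h import *
go([.50,.375,.16],11.8)
f=imaging.grab_frame("wrist"); cv2.imwrite("pics/w2.png",f["color"][:,:,::-1])
E
```

```text
clock: 4.7
position: [0.5047, 0.0625, 0.0429]
tool_rot: [3.142, -0.001, 0.206]
force: [-0.1, -1.1, -0.1]
grip_width: 0.0218
t 4.7 pos [0.5047 0.0625 0.0429] rpy [ 1.800e+02 -5.000e-02  1.182e+01] F [-0.08 -1.1  -0.15] M [ 0.03 -0.03  0.01] w 0.0218
 offset mm [  59.5 -306.9 -117.1] rot z deg 0.02
 full rotvec [ 0.   -0.05  0.02]
```

View pics/w2.png

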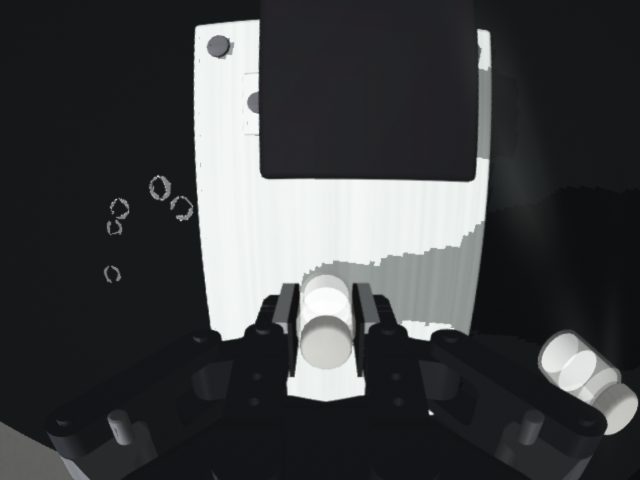

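The vial is held between the pads, opening 21.8 mm. Lifting and carrying.

```bash
python3 -m handwheel '[{"offset":[0,0,-20],"rot":[0,0,0],"claw":-1},{"offset":[0,0,-37],"rot":[0,0,0],"claw":-1},{"offset":[6,-25,-30],"rot":[0,0,0],"claw":-1},{"offset":[8,-40,-20],"rot":[0,0,0],"claw":-1},{"offset":[9,-45,-10],"rot":[0,0,0],"claw":-1},{"offset":[9,-45,0],"rot":[0,0,0],"claw":-1},{"offset":[9,-45,0],"rot":[0,0,0],"claw":-1},{"offset":[9,-45,0],"rot":[0,0,0],"claw":-1},{"offset":[6,-40,0],"rot":[0,0,0],"claw":-1},{"offset":[4,-22,0],"rot":[0,0,0],"claw":-1},{"offset":[0,0,0],"rot":[0,0,0],"claw":-1}]'
python3 - <<'E'
from h import *
go([.50,.375,.0308],11.8)
f=imaging.grab_frame("wrist"); cv2.imwrite("pics/w3.png",f["color"][:,:,::-1])
E
```

```text
clock: 5.85
position: [0.4988, 0.379, 0.1592]
tool_rot: [-3.14, 0.0, 0.211]
force: [0.0, -0.2, -0.4]
grip_width: 0.022
t 5.85 pos [0.4988 0.379  0.1592] rpy [-1.799e+02  1.000e-02  1.207e+01] F [ 0.   -0.15 -0.44] M [-0.05 -0.   -0.04] w 0.022
 offset mm [  0.4   4.4 128.4] rot z deg 0.27
 full rotvec [-0.1   0.01  0.27]
```

View pics/w3.png

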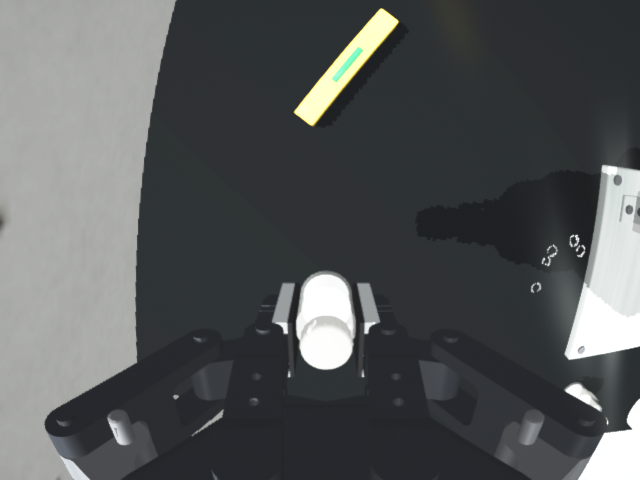

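The vial is still held and the spot below is empty. The yellow level at (348,65) is far ahead. Lowering.

```bash
python3 -m handwheel '[{"offset":[0,3,30],"rot":[0,0,0],"claw":-1},{"offset":[0,0,40],"rot":[0,0,0],"claw":-1},{"offset":[0,0,30],"rot":[0,0,0],"claw":-1},{"offset":[0,0,16],"rot":[0,0,0],"claw":-1},{"offset":[0,0,8],"rot":[0,0,0],"claw":-1},{"offset":[0,0,3],"rot":[0,0,0],"claw":-1},{"offset":[0,0,0],"rot":[0,0,0],"claw":-1}]'
python3 - <<'E'
from h import *
go([.50,.375,.0308],11.8)
E
```

```text
clock: 6.6
position: [0.5013, 0.3725, 0.0331]
tool_rot: [-3.141, -0.001, 0.206]
force: [0.2, -0.3, 1.1]
grip_width: 0.0219
t 6.6 pos [0.5013 0.3725 0.0331] rpy [-1.7998e+02 -5.0000e-02  1.1810e+01] F [ 0.22 -0.29  1.07] M [-0.02  0.07  0.  ] w 0.0219
 offset mm [-0.8 -2.7  2.3] rot z deg 0.01
 full rotvec [-0.02 -0.05  0.01]
```

```bash
python3 -m handwheel '[{"offset":[0,0,1],"rot":[0,0,0],"claw":-1},{"offset":[0,0,0.6],"rot":[0,0,0],"claw":-1},{"offset":[0,0,0],"rot":[0,0,0],"claw":-1}]'
```

```text
clock: 6.9
position: [0.5011, 0.3725, 0.0312]
tool_rot: [-3.141, -0.001, 0.206]
force: [-0.4, 0.4, -0.9]
grip_width: 0.0215
```

```bash
python3 -m handwheel '[{"offset":[0,0,0.4],"rot":[0,0,0],"claw":-1},{"offset":[0,0,0],"rot":[0,0,0],"claw":-0.3},{"offset":[0,0,0],"rot":[0,0,0],"claw":-0.1},{"offset":[0,0,0],"rot":[0,0,0],"claw":0.2},{"offset":[0,0,0],"rot":[0,0,0],"claw":0.3},{"offset":[0,0,-15],"rot":[0,0,0],"claw":0.3},{"offset":[0,0,-30],"rot":[0,0,0],"claw":0.5},{"offset":[0,0,-40],"rot":[0,0,0],"claw":0.5},{"offset":[0,0,-48],"rot":[0,0,0],"claw":0.5},{"offset":[0,0,-48],"rot":[0,0,0],"claw":0.5},{"offset":[0,0,-30],"rot":[0,0,0],"claw":0.5},{"offset":[0,0,0],"rot":[0,0,0],"claw":0.5}]'
python3 - <<'E'
from h import *
go([.5795,-.204,.24],2.5)
f=imaging.grab_frame("wrist"); cv2.imwrite("pics/w4.png",f["color"][:,:,::-1])
c=wcloud(f)
s=c[(np.hypot(c[:,0]-.5,c[:,1]-.372)<.04)&(c[:,2]>.006)]
print("vial",len(s),s[:,2].max(),np.median(s,0)); t=s[s[:,2]>.042]; print(np.median(t,0))
E
```

```text
clock: 8.1
position: [0.502, 0.3735, 0.2471]
tool_rot: [-3.138, -0.007, 0.206]
force: [-0.2, 0.2, -0.3]
grip_width: 0.0644
t 8.1 pos [0.502  0.3735 0.2471] rpy [-179.8    -0.38   11.81] F [-0.25  0.18 -0.27] M [ 0.02 -0.03 -0.03] w 0.0644
 offset mm [-42.4 581.1   4.8] rot z deg 9.31
 full rotvec [-0.23 -0.37  9.31]
vial 34242 0.3328619561557193 [0.51393064 0.37480258 0.31524909]
[0.51397535 0.37480511 0.31540438]
```

View pics/w4.png

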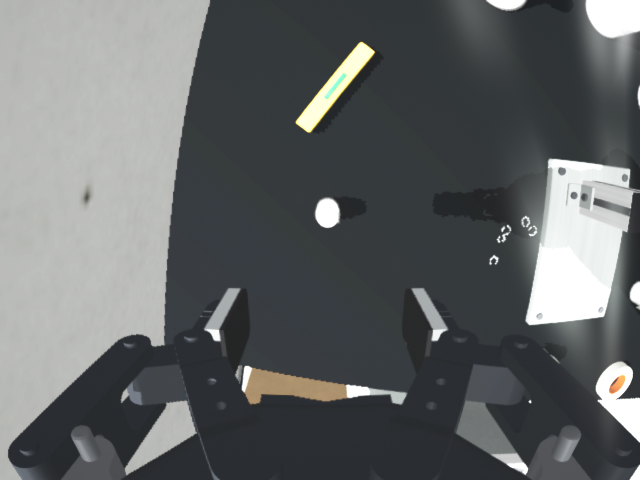

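The vial stands at (327,212). Traversing to the square.

```bash
python3 -m handwheel '[{"offset":[-3.5,40,0],"rot":[0,0,0],"claw":0.5},{"offset":[-3.5,48,0],"rot":[0,0,0],"claw":0.5},{"offset":[-3.5,48,0],"rot":[0,0,0],"claw":0.5},{"offset":[-3.5,48,0],"rot":[0,0,0],"claw":0.5},{"offset":[-3.5,48,0],"rot":[0,0,0],"claw":0.5},{"offset":[-3.5,48,0],"rot":[0,0,0],"claw":0.5},{"offset":[-3.5,48,0],"rot":[0,0,0],"claw":0.5},{"offset":[-3.5,48,0],"rot":[0,0,0],"claw":0.5},{"offset":[-3.5,48,0],"rot":[0,0,0],"claw":0.5},{"offset":[-3.5,48,0],"rot":[0,0,0],"claw":0.5},{"offset":[-3.5,48,0],"rot":[0,0,0],"claw":0.5},{"offset":[-3.5,40,0],"rot":[0,0,0],"claw":0.5}]'
python3 -m handwheel '[{"offset":[0,0,0],"rot":[0,0,5],"claw":0.5},{"offset":[0,0,0],"rot":[0,0,4.3],"claw":0.5},{"offset":[0,0,0],"rot":[0,0,0],"claw":0.5}]'
python3 - <<'E'
from h import *
go([.5795,-.204,.24],2.5)
f=imaging.grab_frame("wrist"); cv2.imwrite("pics/w5.png",f["color"][:,:,::-1])
for t,hh in [("square_grip",.085),("square_heel",0),("square",0)]:
    for d in imaging.mark_of(t,"wrist")[:3]: print(t,round(d["conf"],2),np.round(d["uv"],1),wplane(f,d["uv"],hh).round(4))
c=wcloud(f)
sq=c[(c[:,2]>.003)&(c[:,2]<.115)&(c[:,0]>.45)&(c[:,0]<.62)&(c[:,1]>-.26)&(c[:,1]<-.16)]
for lo,hi in [(.007,.013),(.021,.027),(.106,.114)]:
    s=sq[(sq[:,2]>lo)&(sq[:,2]<hi)]
    r=cv2.minAreaRect((s[:,:2]*1000).astype(np.float32)) 
    l=cv2.fitLine((s[:,:2]*1000).astype(np.float32),cv2.DIST_HUBER,0,.01,.01).ravel()
    print(lo,len(s),np.round(r[0],1),np.round(r[1],1),round(r[2],2),"line",np.degrees(np.arctan2(l[1],l[0])).round(2),np.median(s[:,2]))
s=imaging.grab_frame("side"); cv2.imwrite("pics/s5.png",s["color"][:,:,::-1])
print(proj(s,[.5,.3725,.024]))
E
```

```text
clock: 9.35
position: [0.5738, -0.1872, 0.2406]
tool_rot: [-3.141, 0.001, 0.205]
force: [0.3, 0.2, -0.3]
grip_width: 0.0638
clock: 9.65
position: [0.5739, -0.1844, 0.2405]
tool_rot: [-3.141, 0.002, 0.042]
force: [0.6, 0.1, -0.1]
grip_width: 0.0641
t 9.65 pos [ 0.5739 -0.1844  0.2405] rpy [-1.7997e+02  9.0000e-02  2.4300e+00] F [ 0.62  0.08 -0.1 ] M [ 0.01 -0.   -0.01] w 0.0641
 offset mm [ 4.7 19.8  0.5] rot z deg -0.07
 full rotvec [-0.03  0.09 -0.07]
square_grip 0.96 [351.8 217.8] [ 0.5811 -0.2038  0.085 ]
square_heel 0.95 [345.7 185.5] [ 0.5948 -0.2029  0.    ]
square 0.76 [343.8 232.6] [ 0.5468 -0.2036  0.    ]
square 0.17 [343.7 182.3] [ 0.5979 -0.2008  0.    ]
0.007 1296 [ 545.5 -203.9] [100.4  30.9] 2.06 line 2.85 0.009667368478125188
0.021 650 [ 545.2 -203.8] [99.6 12.7] 2.07 line 6.39 0.02368826024041401
0.106 691 [ 581.3 -202.8] [28.5 12.1] 2.16 line 1.4 0.10967370097442669
(np.float64(275.27562710130815), np.float64(188.08034414008853))
```

View pics/w5.png

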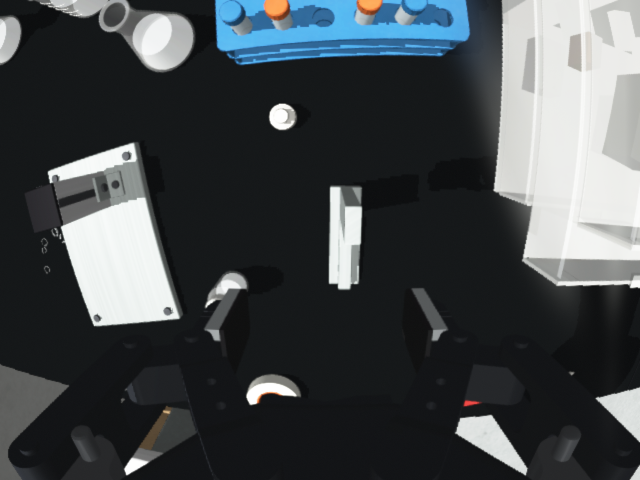

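View pics/s5.png

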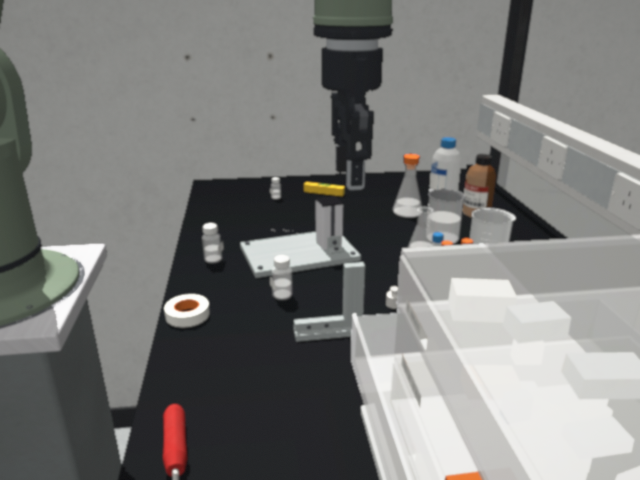

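The side view shows the vial standing upright at (276,188). The square's wrist fit gives yaw 2.1° and upright centre (0.5813, −0.2026). Its 28.5×12.1 mm top matches the description. Descending to grip.

```bash
python3 -m handwheel '[{"offset":[6.6,18.5,20],"rot":[0,0,0.3],"claw":0.5},{"offset":[0,0,40],"rot":[0,0,0],"claw":0.3},{"offset":[0,0,40],"rot":[0,0,0],"claw":0},{"offset":[0,0,30],"rot":[0,0,0],"claw":0},{"offset":[0,0,18],"rot":[0,0,0],"claw":0},{"offset":[0,0,7],"rot":[0,0,0],"claw":0},{"offset":[0,0,0],"rot":[0,0,0],"claw":-0.4}]' 100
python3 - <<'E'
from h import *
go([.5813,-.2026,.085],2.1)
f=imaging.grab_frame("wrist"); cv2.imwrite("pics/w6.png",f["color"][:,:,::-1])
E
```

```text
clock: 10.6
position: [0.5817, -0.2023, 0.0858]
tool_rot: [-3.141, 0.001, 0.04]
force: [-0.2, 0.1, 0.0]
grip_width: 0.0294
t 10.6 pos [ 0.5817 -0.2023  0.0858] rpy [-1.7997e+02  6.0000e-02  2.2700e+00] F [-0.19  0.11  0.02] M [-0.02  0.02 -0.  ] w 0.0294
 offset mm [-0.4  0.2  0.8] rot z deg 0.17
 full rotvec [-0.03  0.06  0.17]
```

View pics/w6.png

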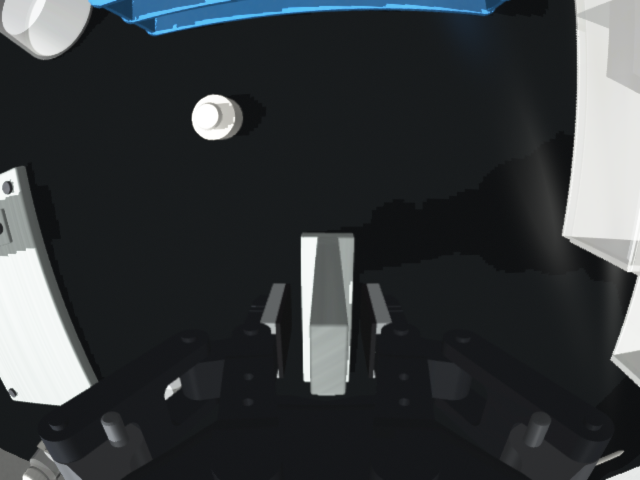

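The upright is between the pads at (328,345). Closing and lifting.

```bash
python3 -m handwheel '[{"offset":[0,0,0.8],"rot":[0,0,0.2],"claw":-1},{"offset":[0,0,0],"rot":[0,0,0],"claw":-1},{"offset":[0,0,0],"rot":[0,0,0],"claw":-1},{"offset":[0,0,0],"rot":[0,0,0],"claw":-1},{"offset":[0,0,0],"rot":[0,0,0],"claw":-1},{"offset":[0,0,-10],"rot":[0,0,0],"claw":-1},{"offset":[0,0,-30],"rot":[0,0,0],"claw":-1},{"offset":[0,0,-40],"rot":[0,0,0],"claw":-1},{"offset":[0,0,-15],"rot":[0,0,0],"claw":-1},{"offset":[0,0,0],"rot":[0,0,0],"claw":-1}]' 100
python3 - <<'E'
from h import *
go([.522,.058,.18],11.7)
f=imaging.grab_frame("side"); cv2.imwrite("pics/s6.png",f["color"][:,:,::-1])
E
```

```text
clock: 11.65
position: [0.5829, -0.2029, 0.1834]
tool_rot: [3.14, -0.004, 0.035]
force: [-0.1, 0.5, -2.7]
grip_width: 0.0108
t 11.65 pos [ 0.5829 -0.2029  0.1834] rpy [179.92  -0.23   2.01] F [-0.12  0.54 -2.74] M [-0.04 -0.04  0.02] w 0.0108
 offset mm [ -51.7 -262.9    2.8] rot z deg -9.69
 full rotvec [ 0.1  -0.23 -9.69]
```

View pics/s6.png

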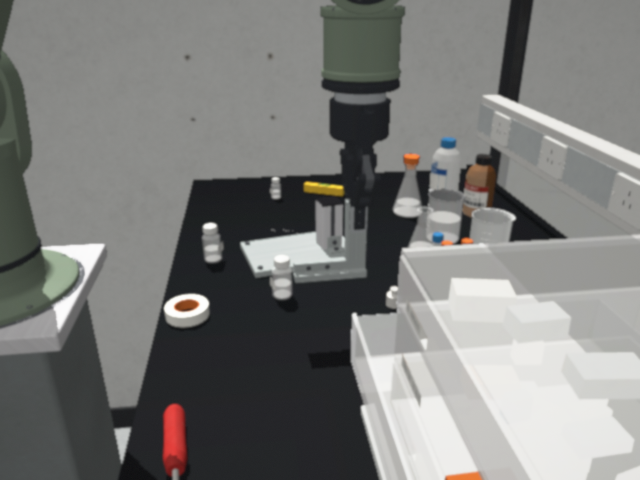

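The square is held level: foot at (325,272), upright at (357,235). Moving to a standoff in front of the column.

```bash
python3 -m handwheel '[{"offset":[-20,-20,0],"rot":[0,0,0],"claw":-1},{"offset":[-20,-38,0],"rot":[0,0,0],"claw":-1},{"offset":[-12,-40,0],"rot":[0,0,0],"claw":-1},{"offset":[0,-45,0],"rot":[0,0,0],"claw":-1},{"offset":[0,-45,0],"rot":[0,0,0],"claw":-1},{"offset":[0,-45,0],"rot":[0,0,0],"claw":-1},{"offset":[0,-30,0],"rot":[0,0,0],"claw":-1},{"offset":[0,0,0],"rot":[0,0,-5],"claw":-1},{"offset":[0,0,0],"rot":[0,0,-4.7],"claw":-1},{"offset":[0,0,0],"rot":[0,0,0],"claw":-1},{"offset":[0,0,0],"rot":[0,0,0],"claw":-1}]'
python3 - <<'E'
from h import *
go([.522,.058,.115],11.7)
for n in ["side","scene","wrist"]:
    f=imaging.grab_frame(n); cv2.imwrite(f"pics/{n}7.png",f["color"][:,:,::-1])
    if n!="wrist":
        c=cloud(f)
        s=c[(c[:,2]>.097)&(c[:,2]<.107)&(c[:,0]>.545)&(c[:,0]<.66)&(c[:,1]>.0)&(c[:,1]<.14)]
        print(n,"col",len(s),cv2.minAreaRect((s[:,:2]*1000).astype(np.float32)))
E
```

```text
clock: 12.8
position: [0.5202, 0.0581, 0.1796]
tool_rot: [-3.141, 0.002, 0.202]
force: [0.7, -0.9, -1.5]
grip_width: 0.011
t 12.8 pos [0.5202 0.0581 0.1796] rpy [-1.7999e+02  9.0000e-02  1.1560e+01] F [ 0.67 -0.94 -1.46] M [ 0.06 -0.08 -0.03] w 0.011
 offset mm [ 1.8  0.5 64.6] rot z deg -0.14
 full rotvec [-0.01  0.09 -0.14]
side col 241 ((585.1076049804688, 69.1336898803711), (41.34383010864258, 44.34846878051758), 9.145071983337402)
scene col 402 ((582.9820556640625, 69.53134155273438), (42.872684478759766, 42.07489013671875), 10.97083568572998)
```

View pics/side7.png

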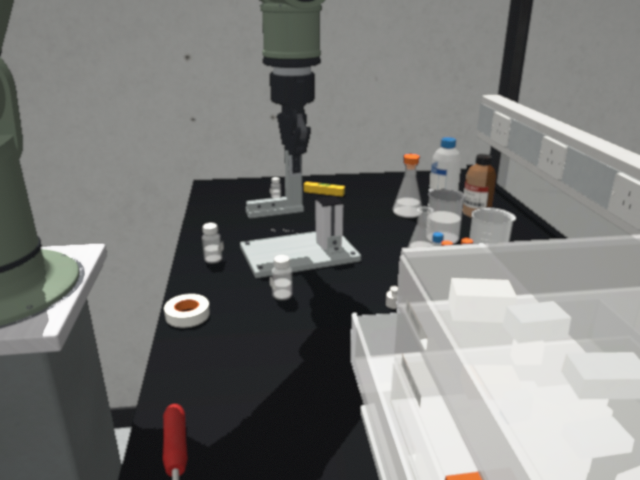

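View pics/wrist7.png

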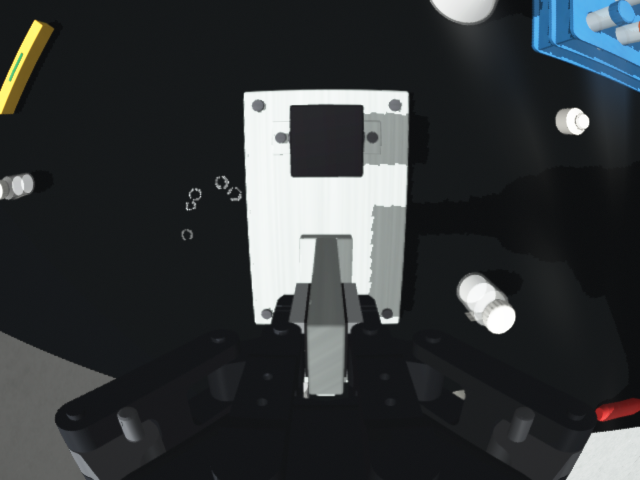

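The square and column look parallel in the wrist view: column front edge at row 177, foot front at row 236, both centred at column ~327. Lowering to just above the plate and measuring the gap.

```bash
python3 -m handwheel '[{"offset":[1.8,0.5,20],"rot":[0,0,0],"claw":-1},{"offset":[0,0,30],"rot":[0,0,0],"claw":-1},{"offset":[0,0,14],"rot":[0,0,0],"claw":-1},{"offset":[0,0,10],"rot":[0,0,0],"claw":-1},{"offset":[0,0,0],"rot":[0,0,0],"claw":-1},{"offset":[0,0,0],"rot":[0,0,0],"claw":-1}]'
cat > meas.py <<'E'
from h import *
import sys
go([.5513,.0638,.097],11.7)
f=imaging.grab_frame("wrist"); cv2.imwrite(f"pics/{sys.argv[1]}.png",f["color"][:,:,::-1])
z0=status.observe()["position"][2]
c=wcloud(f)
s=c[(c[:,2]>.098)&(c[:,2]<.106)&(c[:,0]>.555)&(c[:,0]<.66)&(c[:,1]>.0)&(c[:,1]<.14)]
print("col",len(s),cv2.minAreaRect((s[:,:2]*1000).astype(np.float32)))
p=status.observe()["position"]
for dz,nm in [(.025,"top"),(-.061,"rib"),(-.075,"foot")]:
    s=c[(abs(c[:,2]-z0-dz)<.004)&(np.hypot(c[:,0]-p[0],c[:,1]-p[1])<.1)]
    r=R(); q=(s-p)@r*1000   # tool coords
    if len(s)<20: print(nm,len(s)); continue
    ok=(abs(q[:,1])<20); q=q[ok]
    print(nm,len(q),"toolx",np.percentile(q[:,0],[0.5,99.5]).round(1),"tooly",np.percentile(q[:,1],[.5,99.5]).round(1),"rect",[np.round(a,2) for a in cv2.minAreaRect(q[:,:2].astype(np.float32))], "z",np.median(s[ok][:,2]).round(4))
for n in ["side","scene"]:
    f=imaging.grab_frame(n); cv2.imwrite(f"pics/{sys.argv[1]}{n}.png",cv2.resize(f["color"][150:300,190:390,::-1] if n=="side" else f["color"][200:380,200:440,::-1],None,fx=3,fy=3,interpolation=cv2.INTER_CUBIC))
E
python3 meas.py m1
```

```text
clock: 13.55
position: [0.5228, 0.0584, 0.107]
tool_rot: [3.142, -0.0, 0.204]
force: [-0.1, 0.7, -2.4]
grip_width: 0.0109
t 13.55 pos [0.5228 0.0584 0.107 ] rpy [ 1.80e+02 -2.00e-02  1.17e+01] F [-0.12  0.68 -2.45] M [ 0.04 -0.05 -0.03] w 0.0109
 offset mm [29.   0.5 10. ] rot z deg 0.0
 full rotvec [ 0.   -0.02  0.  ]
col 12863 ((585.2748413085938, 71.47830200195312), (40.30238723754883, 40.743473052978516), 11.597522735595703)
top 4111 toolx [-15.3  13.6] tooly [-19.1  18.1] rect [array([-1.16, -0.54]), array([38.72, 30.31]), np.float64(89.83)] z 0.1301
rib 103 toolx [-87.9  12.6] tooly [-6.  5.] rect [array([-37.7 ,  -0.56]), array([100.62,  11.04]), np.float64(0.12)] z 0.0453
foot 1318 toolx [-86.1  12.4] tooly [-15.3  14.5] rect [array([-37.55,  -0.27]), array([ 30.07, 100.26]), np.float64(89.82)] z 0.0298
```

```bash
python3 -c "
import cv2,numpy as np
a=cv2.imread('pics/m1side.png');b=cv2.resize(cv2.imread('pics/m1.png'),None,fx=.5,fy=.5)
cv2.imwrite('pics/m1c.png',np.vstack([a[:,:600],np.pad(b,((0,0),(0,280),(0,0)))])[:600])"
```

```text
(no output)
```

View pics/m1side.png

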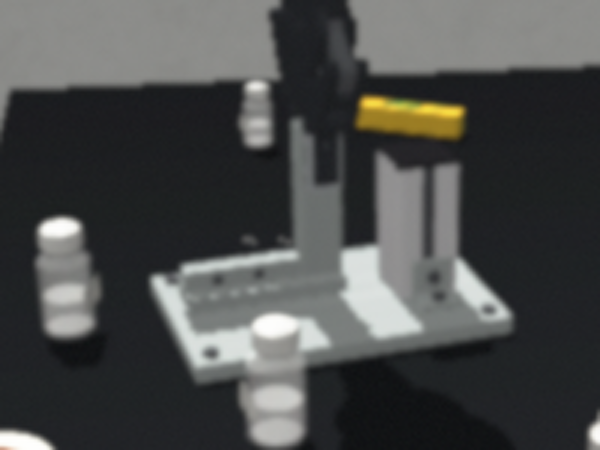

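View pics/m1.png

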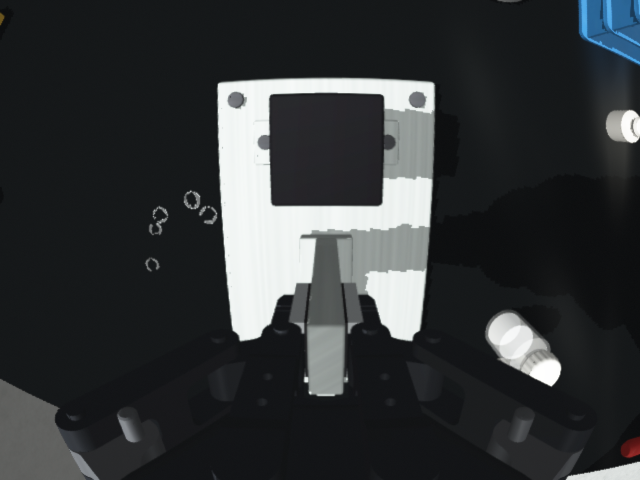

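Measured: lateral offset ≈0, yaw mismatch ≤0.2°, forward gap ≈30 mm, and height ≈9 mm above the plate. Approaching coarsely first.

```bash
python3 -m handwheel '[{"offset":[12,0,2],"rot":[0,0,0],"claw":-1},{"offset":[10,0,2],"rot":[0,0,0],"claw":-1},{"offset":[3,0,2],"rot":[0,0,0],"claw":-1},{"offset":[0,0,0],"rot":[0,0,0],"claw":-1},{"offset":[0,0,0],"rot":[0,0,0],"claw":-1}]'
python3 meas.py m2
python3 -m handwheel '[{"offset":[0,0,1],"rot":[0,0,0],"claw":-1},{"offset":[0,0,0],"rot":[0,0,0],"claw":-1}]'
python3 -m handwheel '[{"offset":[0,0,0.7],"rot":[0,0,0],"claw":-1},{"offset":[0,0,0],"rot":[0,0,0],"claw":-1}]'
```

```text
clock: 14.2
position: [0.5467, 0.0633, 0.1003]
tool_rot: [-3.142, 0.001, 0.205]
force: [0.1, -0.0, -1.2]
grip_width: 0.0108
t 14.2 pos [0.5467 0.0633 0.1003] rpy [-1.800e+02  4.000e-02  1.172e+01] F [ 0.13 -0.03 -1.24] M [ 0.   -0.04  0.  ] w 0.0108
 offset mm [4.6 0.5 3.3] rot z deg 0.02
 full rotvec [-0.    0.04  0.02]
col 13859 ((578.9397583007812, 70.27118682861328), (53.91029357910156, 40.552947998046875), 11.404455184936523)
top 4085 toolx [-15.   13.8] tooly [-19.1  18.2] rect [array([-1.17, -0.47]), array([38.74, 30.46]), np.float64(89.84)] z 0.1234
rib 39 toolx [-87.6  60. ] tooly [-16.4  12.1] rect [array([-13.22,  -6.17]), array([147.77,  30.87]), np.float64(3.5)] z 0.0411
foot 176 toolx [-86.8  59.9] tooly [-15.4  14.4] rect [array([-13.56,  -0.5 ]), array([146.85,  29.79]), np.float64(0.08)] z 0.023
clock: 14.55
position: [0.5469, 0.0633, 0.0995]
tool_rot: [3.142, 0.0, 0.205]
force: [-0.1, -0.1, -1.2]
grip_width: 0.0108
clock: 14.75
position: [0.5471, 0.0634, 0.0989]
tool_rot: [3.142, -0.0, 0.205]
force: [-1.4, -0.2, 0.2]
grip_width: 0.0105
```

View pics/m2side.png

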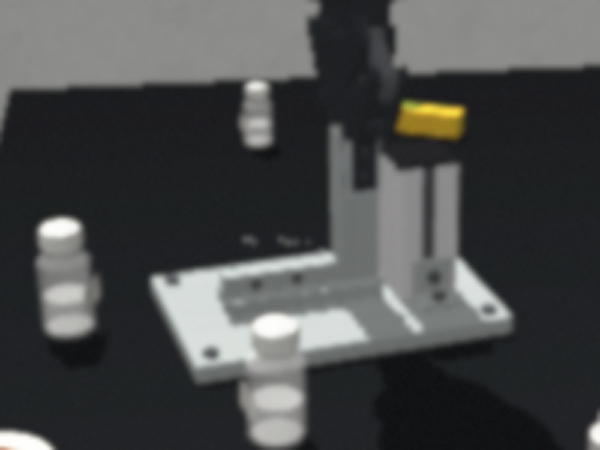

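```bash
for i in 1 2 3; do python3 -m handwheel '[{"offset":[1,0,0],"rot":[0,0,0],"claw":-1},{"offset":[0,0,0],"rot":[0,0,0],"claw":-1}]' | grep -E "pos|force"; done
```

```text
position: [0.5477, 0.0635, 0.0989]
force: [-3.2, -0.6, 4.5]
position: [0.5486, 0.0637, 0.0989]
force: [-3.8, -1.5, 5.7]
position: [0.5497, 0.0639, 0.0989]
force: [-3.1, -1.1, 4.9]
```

The foot is already lightly on the plate (Fz ≈ +5, with sliding friction ≈ −3). Easing up 0.5 mm and continuing forward.

```bash
python3 -m handwheel '[{"offset":[0,0,-0.5],"rot":[0,0,0],"claw":-1},{"offset":[0,0,0],"rot":[0,0,0],"claw":-1}]' | grep -E "pos|force|rot"; for i in 1 2 ; do python3 -m handwheel '[{"offset":[0.7,0,0],"rot":[0,0,0],"claw":-1},{"offset":[0,0,0],"rot":[0,0,0],"claw":-1}]' | grep -E "pos|force"; done; python3 -c "
from h import *
go([.5513,.0638,.097],11.7)"
```

```text
position: [0.55, 0.064, 0.0993]
tool_rot: [-3.141, -0.0, 0.205]
force: [-0.6, 0.2, -2.0]
position: [0.5508, 0.0642, 0.0993]
force: [-0.2, 0.5, -2.3]
position: [0.5514, 0.0643, 0.0993]
force: [-0.7, 0.3, -1.7]
t 15.95 pos [0.5514 0.0643 0.0993] rpy [-180.     -0.     11.72] F [-0.67  0.25 -1.73] M [ 0.06 -0.03 -0.01] w 0.0111
 offset mm [-0.2  0.5  2.3] rot z deg 0.02
 full rotvec [-0.   -0.    0.02]
```

```bash
for i in 1 2 3; do python3 -m handwheel '[{"offset":[0.5,0,0],"rot":[0,0,0],"claw":-1},{"offset":[0,0,0],"rot":[0,0,0],"claw":-1}]' | grep -E "pos|force"; done
```

```text
position: [0.5518, 0.0644, 0.0993]
force: [-0.5, -0.6, -1.3]
position: [0.5524, 0.0645, 0.0993]
force: [0.2, 0.6, -2.2]
position: [0.5529, 0.0646, 0.0993]
force: [0.0, -0.3, -2.2]
```

```bash
for i in 1 2 ; do python3 -m handwheel '[{"offset":[0.5,0,0],"rot":[0,0,0],"claw":-1},{"offset":[0,0,0],"rot":[0,0,0],"claw":-1}]' | grep -E "pos|force"; done; python3 meas.py m3
```

```text
position: [0.5533, 0.0647, 0.0993]
force: [-0.7, -0.5, -2.1]
position: [0.5536, 0.0647, 0.0992]
force: [-0.7, 0.1, -1.6]
t 16.95 pos [0.5536 0.0647 0.0992] rpy [1.800e+02 2.000e-02 1.172e+01] F [-0.7   0.12 -1.56] M [-0.07  0.25  0.  ] w 0.0109
 offset mm [-2.5  0.4  2.2] rot z deg 0.02
 full rotvec [0.   0.02 0.02]
col 13825 ((582.3399658203125, 70.99365997314453), (46.97488021850586, 40.54051208496094), 12.068731307983398)
top 4087 toolx [-15.1  13.7] tooly [-19.1  18.1] rect [array([-0.79, -0.55]), array([38.71, 30.03]), np.float64(89.94)] z 0.1224
rib 119 toolx [-87.5  52.9] tooly [-19.2  18.8] rect [array([-17.31,  -0.96]), array([140.46,  38.98]), np.float64(0.67)] z 0.0394
foot 118 toolx [-86.5  52.9] tooly [-18.4  18.4] rect [array([-16.81,   0.35]), array([ 37.41, 139.34]), np.float64(89.71)] z 0.0254
```

View pics/m3side.png

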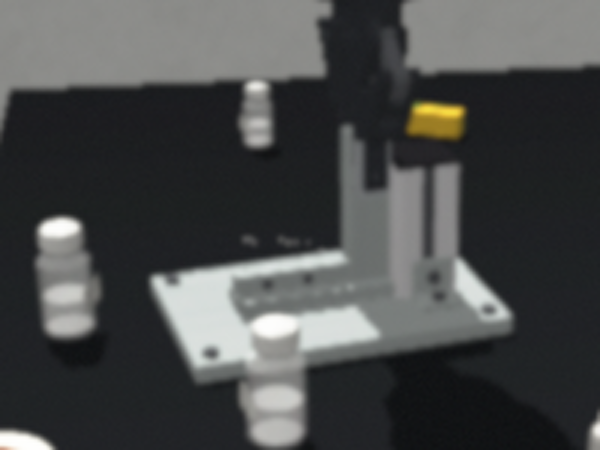

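View pics/m3.png

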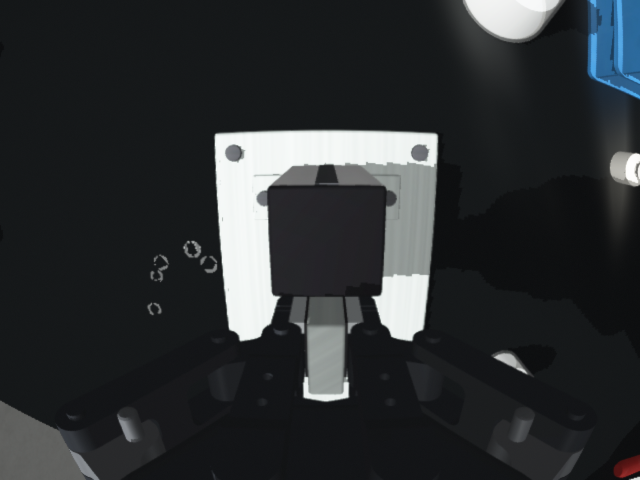

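The upright now touches the column: the last step came up short and My rose to 0.25. Building both pushes in small alternating steps.

```bash
cat > st.py <<'E'
from h import *
s=status.observe(); R_=Ro.from_euler("z",11.7,degrees=True).as_matrix()
print(round(s["clock"],2),s["position"].round(4),np.degrees(s["tool_rot"]).round(2),"Fstand",(R_.T@s["force"]).round(1),"Mstand",(R_.T@s["moment"]).round(2),round(s["grip_width"],4))
E
python3 -m handwheel '[{"offset":[0.5,0,0.3],"rot":[0,0,0],"claw":-1},{"offset":[0,0,0],"rot":[0,0,0],"claw":-1}]' >/dev/null; python3 st.py
python3 -m handwheel '[{"offset":[0.2,0,0.3],"rot":[0,0,0],"claw":-1},{"offset":[0,0,0],"rot":[0,0,0],"claw":-1}]' >/dev/null; python3 st.py
```

```text
17.3 [0.5537 0.0647 0.0989] [1.7999e+02 8.0000e-02 1.1720e+01] Fstand [-6.1  0.1  3.3] Mstand [ 0.04  1.13 -0.02] 0.0105
17.5 [0.5537 0.0647 0.0989] [1.7999e+02 9.0000e-02 1.1720e+01] Fstand [-9.7  0.5  8.9] Mstand [ 0.14  1.78 -0.01] 0.0107
```

Both pushes are building: about 10 N on the column and 9 N on the plate. My = 1.8 N·m could mean the square is pitched slightly (heel and tail contact), so I'll sweep pitch in small steps and watch for the flat-seated plateau.

```bash
for i in 1 2 3 4; do python3 -m handwheel '[{"offset":[0,0,0],"rot":[0,-0.2,0],"claw":-1},{"offset":[0,0,0],"rot":[0,0,0],"claw":-1}]' >/dev/null; python3 st.py; done
```

```text
17.7 [0.5537 0.0647 0.0989] [179.99   0.3   11.72] Fstand [-11.    0.    9.8] Mstand [ 0.16  1.71 -0.03] 0.0107
17.9 [0.5537 0.0647 0.0989] [179.99   0.49  11.72] Fstand [-10.5   0.2  10.8] Mstand [0.03 1.68 0.03] 0.0107
18.1 [0.5537 0.0647 0.0989] [179.99   0.69  11.72] Fstand [-11.   -0.   10.8] Mstand [0.14 1.75 0.05] 0.0109
18.3 [0.5537 0.0647 0.099 ] [179.99   0.89  11.72] Fstand [-10.2   0.5  11.2] Mstand [0.12 1.82 0.04] 0.011
```

The tool turned 0.8° with no change in force, so either the square pivots in the pads while it stays seated, or it followed the tool. I'll check the square's tilt directly from the depth clouds.

```bash
cat > tilt.py <<'E'
from h import *
import sys
Rs=Ro.from_euler("z",11.7,degrees=True).as_matrix(); O=np.array([.526,.0585,0])
for n in ["side","scene","wrist"]:
    f=imaging.grab_frame(n)
    cv2.imwrite(f"pics/{sys.argv[1]}{n}.png",f["color"][:,:,::-1] if n=="wrist" else cv2.resize(f["color"][150:300,190:390,::-1] if n=="side" else f["color"][200:380,200:440,::-1],None,fx=3,fy=3,interpolation=cv2.INTER_CUBIC))
    c=((wcloud if n=="wrist" else cloud)(f)-O)@Rs
    for nm,m in [("rib",(c[:,0]>-.055)&(c[:,0]<.005)&(abs(c[:,1])<.012)&(abs(c[:,2]-.036)<.004)),
                 ("foot",(c[:,0]>-.055)&(c[:,0]<.035)&(abs(c[:,1])<.018)&(abs(c[:,2]-.022)<.004)),
                 ("plate",(c[:,0]>-.09)&(c[:,0]<.03)&(abs(c[:,1])<.06)&(abs(c[:,1])>.02)&(abs(c[:,2]-.012)<.004))]:
        s=c[m]
        if len(s)<30: print(n,nm,len(s)); continue
        A=np.c_[s[:,0],s[:,1],np.ones(len(s))]
        if nm=="rib": A=A[:,[0,2]]
        k=np.linalg.lstsq(A,s[:,2],rcond=None)[0]; res=(A@k-s[:,2]).std()
        k2=np.polyfit(s[:,0],s[:,2],1)
        print(n,nm,len(s),"slope deg",np.degrees(k[0]).round(2),"+-",np.degrees(res/np.sqrt(len(s))/s[:,0].std()).round(2),"z mean",s[:,2].mean().round(4))
    # vertical rear edge/side face of upright: x range at heights
    if n=="side":
        s=c[(c[:,1]<.004)&(c[:,1]>-.015)&(c[:,0]>-.01)&(c[:,0]<.05)&(c[:,2]>.04)&(c[:,2]<.12)]
        for z0 in np.arange(.045,.12,.01):
            t=s[abs(s[:,2]-z0)<.005]
            if len(t)>5: print("  upright z",z0.round(3),len(t),"x",np.percentile(t[:,0],[2,98]).round(4),"y",np.median(t[:,1]).round(4))
E
python3 tilt.py t1
```

```text
side rib 172 slope deg -0.38 +- 0.53 z mean 0.0363
side foot 270 slope deg -0.33 +- 0.23 z mean 0.0226
side plate 675 slope deg -0.0 +- 0.05 z mean 0.0133
  upright z 0.045 88 x [0.0116 0.0413] y -0.0052
  upright z 0.055 86 x [0.0115 0.0409] y -0.0052
  upright z 0.065 88 x [0.0116 0.0408] y -0.0054
  upright z 0.075 76 x [0.0118 0.0406] y -0.0053
  upright z 0.085 62 x [0.0115 0.0412] y -0.0106
  upright z 0.095 61 x [0.0115 0.0406] y -0.01
  upright z 0.105 70 x [0.012  0.0484] y -0.0084
  upright z 0.115 38 x [0.012  0.0374] y -0.0077
scene rib 198 slope deg -0.77 +- 0.41 z mean 0.0368
scene foot 285 slope deg -0.64 +- 0.21 z mean 0.0226
scene plate 2204 slope deg 0.04 +- 0.05 z mean 0.0124
wrist rib 0
wrist foot 1
wrist plate 6802 slope deg 0.07 +- 0.02 z mean 0.0117
```

View pics/t1side.png

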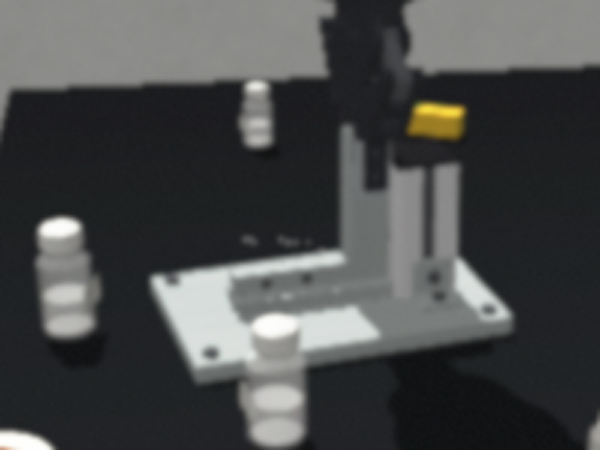

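The evidence is ambiguous: foot slope −0.3 to −0.6° ± 0.2, nose slightly down. Sweeping back the other way to find where the contact transfers.

```bash
for i in 1 2 3 4 5 6 7; do python3 -m handwheel '[{"offset":[0,0,0],"rot":[0,0.2,0],"claw":-1},{"offset":[0,0,0],"rot":[0,0,0],"claw":-1}]' >/dev/null; python3 st.py; done; python3 tilt.py t2
```

```text
18.65 [0.5537 0.0647 0.099 ] [179.99   0.67  11.72] Fstand [-10.    0.3  10.3] Mstand [0.13 1.82 0.03] 0.0107
18.85 [0.5537 0.0647 0.0989] [179.99   0.48  11.72] Fstand [-8.9  0.9 10.8] Mstand [0.12 1.93 0.07] 0.011
19.05 [0.5537 0.0647 0.0989] [179.98   0.28  11.72] Fstand [-7.8  0.5 10. ] Mstand [ 0.11  2.14 -0.04] 0.0109
19.25 [0.5537 0.0647 0.0989] [1.7999e+02 8.0000e-02 1.1720e+01] Fstand [-8.1  0.8  9.4] Mstand [0.12 2.07 0.02] 0.0111
19.45 [0.5537 0.0647 0.0989] [ 1.7999e+02 -1.1000e-01  1.1710e+01] Fstand [-8.1 -0.2  9.3] Mstand [0.05 1.98 0.04] 0.0109
19.65 [0.5536 0.0647 0.0989] [179.99  -0.31  11.72] Fstand [-8.7  0.6  8.3] Mstand [ 0.07  2.05 -0.01] 0.0108
19.85 [0.5537 0.0647 0.0989] [179.98  -0.51  11.72] Fstand [-8.   0.6  9.4] Mstand [0.13 2.13 0.07] 0.0109
side rib 161 slope deg -0.2 +- 0.45 z mean 0.0358
side foot 277 slope deg -0.22 +- 0.22 z mean 0.0224
side plate 685 slope deg 0.02 +- 0.05 z mean 0.0133
  upright z 0.045 83 x [0.0116 0.0417] y -0.0048
  upright z 0.055 87 x [0.0119 0.0406] y -0.0054
  upright z 0.065 87 x [0.0119 0.0408] y -0.0055
  upright z 0.075 81 x [0.0118 0.041 ] y -0.0052
  upright z 0.085 60 x [0.0122 0.0408] y -0.0101
  upright z 0.095 55 x [0.0119 0.0412] y -0.0093
  upright z 0.105 63 x [0.012  0.0495] y -0.0076
  upright z 0.115 41 x [0.0121 0.0382] y -0.0084
scene rib 197 slope deg 0.21 +- 0.35 z mean 0.0359
scene foot 294 slope deg 0.12 +- 0.21 z mean 0.0222
scene plate 2189 slope deg -0.07 +- 0.05 z mean 0.0124
wrist rib 0
wrist foot 13
wrist plate 6625 slope deg 0.0 +- 0.03 z mean 0.0117
```

Forces stay flat through most of the sweep, so the pads pivot while the square stays seated. Its slope is now about 0 (−0.2 and +0.1, each ±0.2). Relaxing the pad torque halfway, then pressing harder on both faces together.

```bash
python3 -m handwheel '[{"offset":[0,0,0],"rot":[0,-0.3,0],"claw":-1},{"offset":[0,0,0],"rot":[0,0,0],"claw":-1}]' >/dev/null; python3 st.py
for i in 1 2 ; do python3 -m handwheel '[{"offset":[0.3,0,0.2],"rot":[0,0,0],"claw":-1},{"offset":[0,0,0],"rot":[0,0,0],"claw":-1}]' >/dev/null; python3 st.py; done
```

```text
20.2 [0.5536 0.0647 0.0989] [179.99  -0.19  11.72] Fstand [-9.4  0.4 10.2] Mstand [ 0.14  2.05 -0.01] 0.011
20.4 [0.5537 0.0647 0.0989] [ 1.7998e+02 -1.7000e-01  1.1710e+01] Fstand [-14.1  -0.5  15.6] Mstand [0.16 2.7  0.01] 0.0107
20.6 [0.5537 0.0647 0.0989] [ 1.7997e+02 -1.5000e-01  1.1710e+01] Fstand [-17.2   0.8  22.2] Mstand [0.18 3.39 0.01] 0.0111
```

Both pushes are firm and position is static. Bringing them to a similar ~28 N, so that even with worst-case friction sharing (0.75) each face still gets over 5 N.

```bash
for i in 1 2 3; do python3 -m handwheel '[{"offset":[0.3,0,0.07],"rot":[0,0,0],"claw":-1},{"offset":[0,0,0],"rot":[0,0,0],"claw":-1}]' >/dev/null; python3 st.py; done; python3 -m handwheel '[{"offset":[0,0,0],"rot":[0,0,0],"claw":-1},{"offset":[0,0,0],"rot":[0,0,0],"claw":-1},{"offset":[0,0,0],"rot":[0,0,0],"claw":-1},{"offset":[0,0,0],"rot":[0,0,0],"claw":-1},{"offset":[0,0,0],"rot":[0,0,0],"claw":-1}]' >/dev/null; python3 st.py;  python3 tilt.py t3
```

```text
20.8 [0.5537 0.0647 0.0988] [ 1.7997e+02 -1.1000e-01  1.1710e+01] Fstand [-19.2   0.7  25.2] Mstand [0.26 3.91 0.05] 0.0109
21.0 [0.5537 0.0647 0.0988] [ 1.7996e+02 -8.0000e-02  1.1710e+01] Fstand [-22.5   1.4  29.4] Mstand [0.33 4.46 0.05] 0.0109
21.2 [0.5537 0.0647 0.0988] [ 1.7996e+02 -5.0000e-02  1.1710e+01] Fstand [-24.6   1.4  32.7] Mstand [0.38 4.99 0.02] 0.0108
21.7 [0.5537 0.0647 0.0988] [ 1.7996e+02 -5.0000e-02  1.1710e+01] Fstand [-25.1   1.1  32.5] Mstand [0.43 4.97 0.01] 0.0108
side rib 161 slope deg 0.38 +- 0.47 z mean 0.0359
side foot 274 slope deg 0.08 +- 0.2 z mean 0.0225
side plate 690 slope deg -0.01 +- 0.05 z mean 0.0133
  upright z 0.045 85 x [0.0119 0.041 ] y -0.0054
  upright z 0.055 83 x [0.012  0.0405] y -0.0051
  upright z 0.065 91 x [0.0123 0.0406] y -0.0058
  upright z 0.075 77 x [0.012  0.0404] y -0.0052
  upright z 0.085 62 x [0.0117 0.0409] y -0.01
  upright z 0.095 50 x [0.0116 0.0407] y -0.01
  upright z 0.105 58 x [0.0117 0.0496] y -0.0074
  upright z 0.115 40 x [0.012  0.0374] y -0.0076
scene rib 201 slope deg -0.23 +- 0.35 z mean 0.036
scene foot 298 slope deg -0.13 +- 0.21 z mean 0.0224
scene plate 2213 slope deg -0.04 +- 0.05 z mean 0.0125
wrist rib 0
wrist foot 5
wrist plate 6686 slope deg 0.03 +- 0.03 z mean 0.0117
```

View pics/t3side.png

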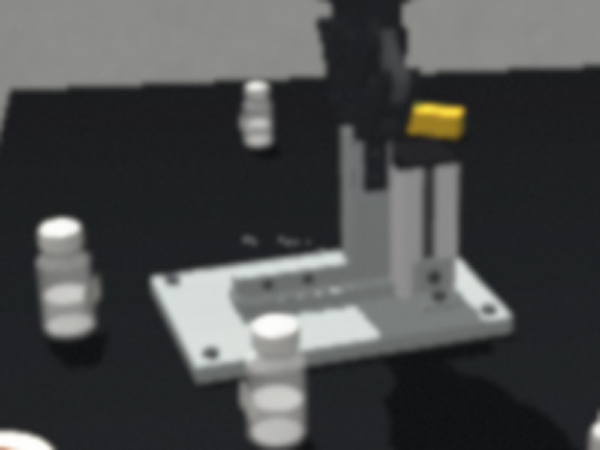

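View pics/t3scene.png

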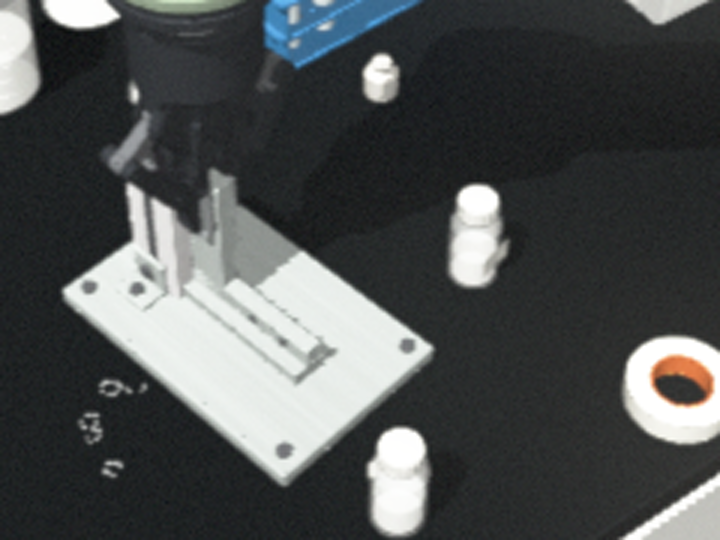

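View pics/t3wrist.png

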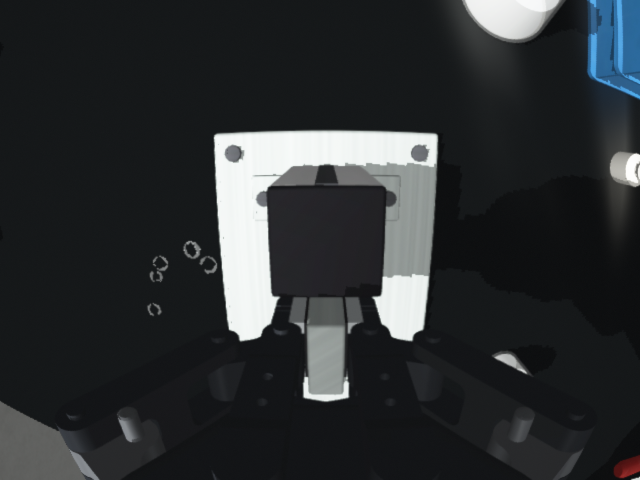

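Seated flat in all views, with foot slope 0.0 ± 0.2° and Mz ≈ 0, so the push is centred across the upright's width. The column push of 25 N is lower than the downward 33 N, so I'm rebalancing.

```bash
for i in 1 2; do python3 -m handwheel '[{"offset":[0.3,0,-0.2],"rot":[0,0,0],"claw":-1},{"offset":[0,0,0],"rot":[0,0,0],"claw":-1}]' >/dev/null; python3 st.py; done
```

```text
22.05 [0.5538 0.0647 0.0988] [ 1.7996e+02 -1.0000e-02  1.1710e+01] Fstand [-25.9   0.7  31.3] Mstand [0.36 5.03 0.01] 0.0105
22.25 [0.5537 0.0647 0.0988] [1.7996e+02 3.0000e-02 1.1710e+01] Fstand [-27.8   2.2  29. ] Mstand [0.39 5.21 0.03] 0.011
```

```bash
python3 -m handwheel '[{"offset":[0.2,0,-0.1],"rot":[0,0,0],"claw":-1},{"offset":[0,0,0],"rot":[0,0,0],"claw":-1},{"offset":[0,0,0],"rot":[0,0,0],"claw":-1},{"offset":[0,0,0],"rot":[0,0,0],"claw":-1},{"offset":[0,0,0],"rot":[0,0,0],"claw":-1},{"offset":[0,0,0],"rot":[0,0,0],"claw":-1},{"offset":[0,0,0],"rot":[0,0,0],"claw":-1},{"offset":[0,0,0],"rot":[0,0,0],"claw":-1}]' >/dev/null; python3 st.py; python3 tilt.py t4 | grep -v upright
python3 - <<'E'
from h import *
f=imaging.grab_frame("side")
c=cloud(f); s=c[(np.hypot(c[:,0]-.5,c[:,1]-.3725)<.03)&(c[:,2]>.004)&(c[:,2]<.08)]; print("vial",len(s),np.median(s,0).round(3),s[:,2].max().round(3))
E
```

```text
23.05 [0.5537 0.0647 0.0988] [1.7996e+02 5.0000e-02 1.1710e+01] Fstand [-28.1   1.   27.1] Mstand [0.38 5.24 0.04] 0.0111
side rib 161 slope deg 0.36 +- 0.47 z mean 0.0358
side foot 274 slope deg 0.01 +- 0.22 z mean 0.0225
side plate 684 slope deg -0.02 +- 0.05 z mean 0.0132
scene rib 197 slope deg 0.44 +- 0.37 z mean 0.0362
scene foot 296 slope deg -0.11 +- 0.2 z mean 0.0222
scene plate 2209 slope deg -0.02 +- 0.05 z mean 0.0124
wrist rib 0
wrist foot 4
wrist plate 6673 slope deg 0.04 +- 0.03 z mean 0.0117
vial 184 [0.499 0.364 0.027] 0.052
```

The pushes are steady at 28 N on the column and 27 N on the plate, and the square is flat. The vial stands upright, top at ≈0.05. Handing in.

```bash
python3 -c "
from workcell import bot
print(bot.job_done())"; python3 st.py
```

```text
the job is handed in; nothing more can be done
None
the job is handed in; nothing more can be done
```

I handed the job in at about 23 s of the 67 s allowed. The square is still gripped and pressed into the corner of the stand. No verdict came back.

- **Vial:** I took the smallest of the three look-alikes, the one on the plate. It now stands on the bare worktop at about (0.50, 0.37), well clear of the plate. The side camera shows it upright, with its top at about 50 mm.
- **Square:** I gripped it across the 12 mm upright with 100 N and brought it up to both faces with small moves. Then I pressed harder in alternating steps.
- **Pushes:** The last reading was 28 N against the column and 27 N down, steady for 0.8 s. Even with friction at its worst, my estimate leaves each face more than 5 N.
- **Flat seating:** The foot's slope measured 0.01° and −0.11°, each ± 0.2°. The twisting moment about the vertical was about zero, so the upright presses evenly across its width.
- **Other things:** I touched nothing else and saw nothing else moved.

**Less certain checks:**
- **Early tilt reading:** While I was testing the fit by tilting the tool, the foot's slope read −0.3° to −0.6°. It went away once I tilted back and pressed harder.
- **Rib slope:** The slope measured on the rib is too noisy to mean much (about 0.4° ± 0.4°).
- **Tilt and the grip:** The pitch moment depends on where the sensor measures it, so it could not confirm the seating. I think the square pivoted in the pads during that test, but only the steady forces and camera depth point to it.

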